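# Screw the battery plug into its port by feel

### The arm

A 6-joint arm with a two-finger parallel gripper is mounted at the origin on the work surface. World frame = base frame: x ahead of the robot, y to its left, z up, the work surface at z = 0. Lengths are in m, angles in degrees, forces in N, time in s.
With the tool pointing down it reaches from about 0.375 to 0.9 m from the base axis. Payload 3.1 kg.
Tool frame: the origin (TCP) lies at the very end of the fingers, on their centre line; the grasp point (between the pads) lies 19 mm behind it (manip.grip_depth is the distance from the TCP to the grasp point, in m); z points along the fingers, y is the line along which they close (so a half turn about z gives the same grasp; the last joint's range is limited). The gripper opens to 87 mm and grips with 3 to 60 N. Pads are 19 mm wide; open, the fingers measure 117 mm over their backs; the gripper's body (75 mm by 190 mm) begins 51 mm behind the grasp point.
Start: joints at [54.23, 30.224, 82.088, -0, 67.689, -10.227], TCP at [0.269, 0.564, 0.223] pointing down, gripper open.
Joint ranges: [-176.69, 176.69], [-43.24, 126.21], [12.49, 139.97], [-82, 262], [0, 151.66], [-163.58, 163.58]. Speed limits (degrees/s): [159.86, 159.86, 180, 180, 180, 180].

### API

Orientations are given as [roll, pitch, yaw] about the fixed x, y, z axes, in that order (R = Rz(yaw) Ry(pitch) Rx(roll)).
In Python, from station import manip gives the robot as it stands. The module is installed in compiled form; this text tells all that it offers.
- The arm moves only by the tool arm_command, never from a script. Its argument "targets" is a list of rows, each a list of 5 numbers: the shift along the tool's x, y, z scaled (see below), then the turn about the tool's z scaled (see below), then the opening in per cent of the stroke, from 0 (shut) to 100 (fully open). A call has exactly 8 rows; each row shifts and turns the commanded pose from where the row before left it, along the tool's axes as they then stand; what a row does not reach is not made up. The controller multiplies each number of a shift by 20 mm and each number of a turn by 5 degrees. A row lasts 1/12 s, in which the tool goes at most 41.7 mm and 7.16 degrees, less where a joint would pass 70% of its speed; a pose out of reach is approached as far as the arm can. A call with a number of a shift or a turn outside -1 to 1 is refused whole. A call with a gripper value outside its range is refused whole. The fingers move at their own pace and stop on an object; "force" is the grip in N (left out, the last holds). Time passes only in rows, so rows that do not move let the fingers close, or fill a call up. It gives the time, the measured TCP pose, the force, the opening and the grip force at its end, in the units of the state.
- manip.state(): the state, without advancing time (a new reading comes with each control period).
- manip.read_camera(name): name is "scene" or "top" or "wrist"; returns a dict with "frame" (420x560x3 uint8, red, green, blue), "depth" (420x560 float32, m along the optical axis (not along the pixel's ray), 0 where there is no reading), "fx", "fy", "cx", "cy" (pixels), "view" (4x4, takes a point from world to camera coordinates); the wrist camera has in their place "T_tool_cam" (4x4, takes a point from camera to tool coordinates, whose origin is the TCP and whose axes are the flange's). Camera axes: x right, y down, z forward; pixel columns grow to the right and rows downward; lengths in m; the calibration is good to about 2 mm. A picture is of the moment at which its call begins: read the wrist's pose just before it.
- manip.sign_off(): hands the job in; it is judged then, once.
The state is a dict: "time": time; "q": joint angles; "qd": joint speeds; "tau": joint torques, N m; "ee_pos": TCP position; "tcp_rot": TCP orientation; "ft_force": force on the tool from outside, world axes, zero at the start; "ft_torque": the same for the moment, N m; "finger_gap": finger opening in m; "grip_force": force on a finger pad.
Only numpy, scipy, OpenCV 4.12 (cv2) and the standard library are available. Lean on these libraries where they do the work, as an engineer would, in place of code of your own. Each camera call takes 0.05 s, during which the arm holds its last target. There are 200 camera calls.

### The job

Set the orange plug into the threaded port of the blue battery case with its grip bar along the white marks, then turn it backward (counter-clockwise) until you feel it drop into the thread start. Then screw it forward (clockwise) until it sits snug, its flange pressing the springy red seal a good millimetre down; never force it against the thread, let go of it, and leave everything else where it is.

Things in the scene. Friction and masses are not known exactly. Their poses are not given: they have to be found in the camera images.
- plug_grip (a point): Centre of the loose plug's upright orange grip bar, 46 mm long (x), 13 mm thick (y), 30 mm tall (z up). The bar stands on a round orange flange 58 mm across, 5 mm thick, whose underside is 20 mm below this point. The plug (about 0.15 kg) waits upright in the wooden rest, its flange on the rest's top (42 mm above the bench). Half a turn about z makes no difference.
- plug_foot (a point): Centre of the underside of the plug's metal shank, 56 mm below plug_grip, axes as plug_grip. The shank is 28 mm across, its last 4 mm tapered to 21 mm. Two lugs stick out of it to 20 mm from the axis, at the bar's two ends (x and -x), 38 to 42 mm below plug_grip; they run in the thread.
- plug: The same plug; origin on its axis at the flange's underside, 20 mm below plug_grip, axes as plug_grip.
- port (a point): Point on the vertical axis of the port, at the top face of the red seal ring (46 mm inside, 60 mm outside diameter), 78 mm above the bench. z up; x and -x point along the two white marks on the case. The seal is springy, 8 N per mm, hard stop 2.5 mm down. Below it is a brass insert with a coarse double thread, 30 mm bore between the ridges for the shank.
- thread (a point): Point on the port's axis 20 mm below port, in the brass insert. Right-hand thread, 24 mm per turn, starts half a turn apart; its angle is hidden and varies. With the bar along the marks (within 15 deg) the lugs rest on the ridges, plug_grip 24 to 30 mm above port. The thread start lies 24 to 84 deg backward: the plug climbs up to 6 mm, then drops 9 mm by its weight if held loosely.
- case: Blue battery case, 150 x 110 x 70 mm, fixed; carries the port; origin under its centre, axes as the port's. Dropped into the start, plug_grip is 21 to 22.2 mm above port, with 12 deg more backward to a hard dog (over 0.15 N m; free turning takes under 0.05). Turned forward without dropping, the lugs hit that dog. After the drop, forward turning lowers it; the lugs begin to pull on the seal 44 to 56 deg on.
- seal_rim (a point): Point on the seal's outer edge, 30 mm from the port's axis along the port's x, at the seal's top. Snug: flange 1 to 2 mm down on the seal (plug_grip 18 to 19 mm above port), about 15 to 30 deg after the lugs begin to pull, turning moment about 0.07 to 0.2 N m; friction then holds it. Over 60 N between plug and case (pressing hard, or turning on against dog or hard stop) spoils the thread.
- rest: fixed wooden block 90 x 90 x 42 mm with a 44 mm hole in which the plug waits; origin at the centre of its underside
- meter: black multimeter lying flat, 140 x 75 x 45 mm, origin under its centre; leave alone
- mug: white mug, 90 mm wide, 85 mm tall, origin under its centre; leave alone
- bottle: clear bottle with green cap, 64 mm wide, 200 mm tall, origin under its centre; leave alone
- spool: bright metal solder spool standing up, 52 mm wide, 44 mm tall, origin under its centre; leave alone
- cell: battery cell standing up, 33 mm wide, 60 mm tall, origin under its centre; leave alone
- sponge: yellow block sponge 80 x 60 x 22 mm, origin under its centre; leave alone
- driver: orange-handled screwdriver lying on the bench, 180 mm long; leave alone
Things that resemble listed ones, but are neither listed nor needed, are in the scene too. Of the things shaped like the plug, the orange one is meant.

How it is judged (in metres and radians):
On the way, in this order (a step that is already met when the one before it is completed fails the run):
1. the plug stands upright in the port on top of the thread, its bar within 20 deg of the white marks (horizontal distance between plug_grip and port below 0.004 m and angle between plug_grip's own z axis and vertical below 0.12 rad and z of plug_grip in the frame of port between 0.0232 and 0.033 m and angle between the x axis of plug_grip and the x axis of port, either way round below 0.35 rad), for 0.2 s.
2. turned at least 15 deg away from the marks, the plug has dropped into the thread start (horizontal distance between plug_grip and port below 0.004 m and z of plug_grip in the frame of port between 0.0195 and 0.0229 m and angle between the x axis of plug_grip and the x axis of port, either way round above 0.26 rad), for 0.1 s.
At the end, for the whole second after the job is handed in: The plug is screwed into the port: on its axis (4 mm), upright (3 deg), its flange pressing the red seal at least 0.8 mm (and at most 3 mm) down, still clamped by the thread with more than 4 N after it has been let go, and at rest (horizontal distance between plug_grip and port below 0.004 m and angle between plug_grip's own z axis and vertical below 0.05 rad and z of plug_grip in the frame of port between 0.017 and 0.0192 m and linear speed of plug below 0.01 m/s and angular speed of plug below 0.05 rad/s and contact force between plug and case above 4 N); the robot touches nothing.
It fails at once if the plug is forced: more than 60 N between plug and case (contact force between plug and case above 60 N).
It fails at once if something else on the bench is moved more than 30 mm (distance of any of meter, mug, bottle, spool, cell, sponge, driver from where it was at the start of the episode above 0.03 m).
It also fails if it takes over 72 s, if anything falls off the work surface, if the arm or the gripper's body presses on something with over 40 N, if the wrist force passes 120 N, or if a joint passes its speed limit or range.

## Working session

There is one attempt and no reset: what is moved stays moved. The work goes in short steps, Python scripts to look and compute and a tool call to move; the robot and the scene stay as the last step left them, time stands still between calls to the robot, and variables do not carry over. Pictures are saved under pics/ and viewed, at most 10 in all, crops included, and the job is handed in when it is done.

Besides the shell and the picture viewer there is one more tool, called after "Call:" by a JSON object that holds its "name" and its "arguments", one argument or row to a line. arm_command: Moves the arm, as the interface text tells. Its arguments: {"type":"object","properties":{"targets":{"type":"array","items":{"type":"array","items":{"type":"number"}}},"force":{"type":"number"}},"required":["targets"]}

```bash
mkdir -p pics; python3 - <<'E'
from station import manip
import cv2,numpy as np,pickle
print(manip.state())
for n in("scene","top"):
    c=manip.read_camera(n); pickle.dump(c,open(n+'.pkl','wb'))
    cv2.imwrite(f'pics/{n}0.png',c["frame"][:,:,::-1]); print(n,c["fx"],c["view"].round(3).tolist())
E
```

```text
{'time': 0.0, 'q': array([ 5.42291775e+01,  3.02784108e+01,  8.21557717e+01,  1.92066408e-03,
        6.76887119e+01, -1.02274653e+01]), 'qd': array([-0.00232559,  0.03715432,  0.10302497,  0.09569102,  0.02892037,
       -0.06001792]), 'tau': array([ 2.59066073e-04, -4.40037024e+01, -1.76590776e+01,  6.32920861e-02,
        5.82050357e-02, -1.72877708e-04]), 'ee_pos': array([0.26903342, 0.56333233, 0.221581  ]), 'tcp_rot': array([-1.79879373e+02, -2.35677892e-02,  1.54455887e+02]), 'ft_force': array([-0.42478297,  0.03483543, -0.4302084 ]), 'ft_torque': array([ 0.05592075, -0.02477467, -0.04037473]), 'grip_force': 0.0, 'finger_gap': 0.08711153762590416}
scene 519.6881338132999 [[-0.648, 0.761, 0.012, 0.359], [0.552, 0.481, -0.681, -0.261], [-0.524, -0.434, -0.733, 1.567], [0.0, 0.0, 0.0, 1.0]]
top 438.9371891986639 [[-0.001, -1.0, -0.002, 0.004], [-0.974, 0.002, -0.228, 0.588], [0.228, 0.002, -0.974, 1.079], [0.0, 0.0, 0.0, 1.0]]
```

View pics/top0.png

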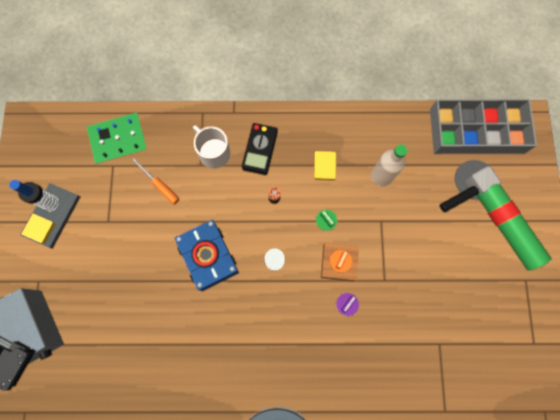

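View pics/scene0.png

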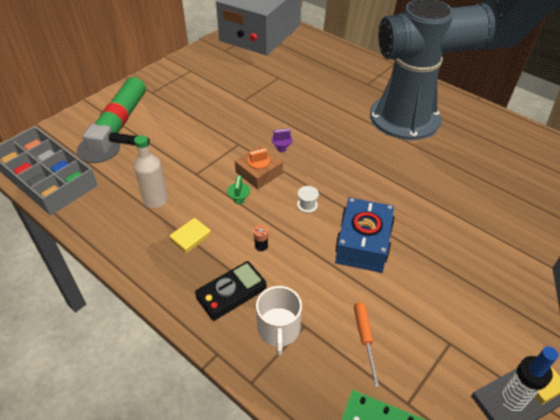

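The top view shows three plug shapes: orange (341,261) in the wooden rest, green (326,219) and purple (348,303). The orange one in the rest is meant. The port's red ring is at (206,254), with white marks at about (197,238) and (214,272). I'll measure and check this in a crop.

```bash
cat > h.py <<'E'
import numpy as np,cv2
def ray(c,uv,z,V=None):
    "pixels -> world points on plane z"
    V=c["view"] if V is None else V
    uv=np.atleast_2d(np.asarray(uv,float)); R,t=V[:3,:3],V[:3,3]; o=-R.T@t
    d=np.c_[(uv[:,0]-c["cx"])/c["fx"],(uv[:,1]-c["cy"])/c["fy"],np.ones(len(uv))]@R
    return o+d*((z-o[2])/d[:,2])[:,None]
def toolT(s):
    from scipy.spatial.transform import Rotation as Ro
    T=np.eye(4);T[:3,:3]=Ro.from_euler('xyz',s["tcp_rot"],degrees=True).as_matrix();T[:3,3]=s["ee_pos"];return T
def mask(f,lo,hi,roi):
    h=cv2.cvtColor(f,cv2.COLOR_RGB2HSV);m=cv2.inRange(h,lo,hi);o=np.zeros_like(m)
    x0,y0,x1,y1=roi;o[y0:y1,x0:x1]=m[y0:y1,x0:x1];return o
def pca(p):
    q=p[:,:2]-p[:,:2].mean(0);w,v=np.linalg.eigh(q.T@q/len(q));return np.degrees(np.arctan2(v[1,1],v[0,1])),np.sqrt(w)
E
python3 - <<'E'
import pickle
from h import *
c=pickle.load(open('top.pkl','rb'));f=c["frame"]
m=mask(f,(5,170,120),(16,255,255),(318,240,362,282))
uv=np.argwhere(m)[:,::-1];(u,v),r=cv2.minEnclosingCircle(uv.astype(np.float32));print('plug',u,v,r,ray(c,(u,v),.047),ray(c,uv.mean(0),.047))
r_=mask(f,(0,160,110),(6,255,255),(180,225,235,285))|mask(f,(172,160,110),(180,255,255),(180,225,235,285))
uv=np.argwhere(r_)[:,::-1];(u,v),r=cv2.minEnclosingCircle(uv.astype(np.float32));print('port',u,v,r,ray(c,(u,v),.078))
w=mask(f,(0,0,150),(180,90,255),(172,218,242,292))
n,l,st,ce=cv2.connectedComponentsWithStats(w);print(st,ce)
for k in range(1,n):
    if st[k,4]>5:print(ray(c,ce[k],.07))
w=mask(f,(0,0,150),(180,110,255),(326,246,356,276)); 
h=cv2.cvtColor(f,cv2.COLOR_RGB2HSV)
print('bar',pca(ray(c,np.argwhere(mask(f,(0,0,215),(25,165,255),(326,246,356,276)))[:,::-1],.07)))
a=cv2.resize(f[235:285,315:367],None,fx=8,fy=8,interpolation=2);b=cv2.resize(f[220:290,170:242],None,fx=5.5,fy=5.5,interpolation=2)[:400,:384]
b=cv2.resize(b,(390,400));cv2.imwrite('pics/crop.png',np.hstack([a,b])[:,:798,::-1])
E
```

```text
plug 340.5 260.5 12.020915031433105 [[ 0.46871551 -0.16738075  0.047     ]] [[ 0.4680491  -0.16665765  0.047     ]]
port 204.53738403320312 253.18223571777344 12.152739524841309 [[0.48396183 0.18144555 0.078     ]]
[[     0      0    560    420 235003]
 [   211    219      2      1      2]
 [   208    220      5      6     20]
 [   198    225      1      1      1]
 [   200    224      1      1      1]
 [   194    227      1      2      2]
 [   196    226      1      2      2]
 [   190    229      1      1      1]
 [   192    228      1      1      1]
 [   186    231      1      1      1]
 [   188    230      1      1      1]
 [   193    230      7     10     43]
 [   182    233      1      1      1]
 [   184    232      1      1      1]
 [   174    235      7      7     29]
 [   180    234      1      1      1]
 [   182    257      1      1      1]
 [   183    259      2      1      2]
 [   184    261      1      1      1]
 [   185    263      1      1      1]
 [   230    266      5      5     19]
 [   187    268      1      1      1]
 [   211    268      7     10     41]
 [   189   
[... 517 characters left out ...]
]
 [184.         232.        ]
 [177.27586207 238.27586207]
 [180.         234.        ]
 [182.         257.        ]
 [183.5        259.        ]
 [184.         261.        ]
 [185.         263.        ]
 [231.63157895 268.21052632]
 [187.         268.        ]
 [213.7804878  272.53658537]
 [189.         270.        ]
 [189.         272.        ]
 [195.         283.        ]
 [198.76190476 284.61904762]]
[[0.56394027 0.17107135 0.07      ]]
[[0.53319996 0.20647555 0.07      ]]
[[0.52385296 0.25435263 0.07      ]]
[[0.44665728 0.11268139 0.07      ]]
[[0.43579867 0.15762125 0.07      ]]
[[0.40559302 0.19447402 0.07      ]]
bar (np.float64(153.62826381225887), array([0.00230492, 0.01228305]))
```

View pics/crop.png

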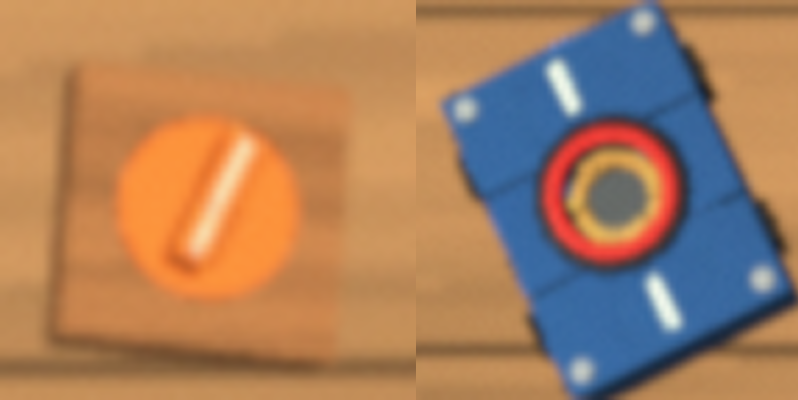

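The crop confirms the orange plug standing in the wooden rest. On the right is the blue case with its red ring and marks, and the marks' yaw is about 26.6 deg. I'll move above the plug.

Call:
{"name": "arm_command", "arguments": {
  "targets": [
    [-0.86,-1,0,0,100],
    [-0.86,-1,0,0,100],
    [-0.86,-1,0,0,100],
    [-0.86,-1,0,0,100],
    [-0.86,-1,0,0,100],
    [-0.86,-1,0,0,100],
    [-0.86,-1,0,0,100],
    [-0.86,-1,0,0,100]
  ]
}}

```text
time: 0.77
ee_pos: [0.3244, 0.3588, 0.2223]
tcp_rot: [-180.0, -0.0, 154.5]
ft_force: [0.3, -0.3, -0.3]
finger_gap: 0.0872
grip_force: 0.0
```

Call:
{"name": "arm_command", "arguments": {
  "targets": [
    [-0.86,-1,0,0,100],
    [-0.86,-1,0,0,100],
    [-0.86,-1,0,0,100],
    [-0.86,-1,0,0,100],
    [-0.86,-1,0,0,100],
    [-0.86,-1,0,0,100],
    [-0.86,-1,0,0,100],
    [-0.86,-1,0,0,100]
  ]
}}

```text
time: 1.43
ee_pos: [0.3796, 0.1553, 0.2224]
tcp_rot: [-180.0, -0.0, 154.5]
ft_force: [0.8, 0.1, -0.3]
finger_gap: 0.0872
grip_force: 0.0
```

Call:
{"name": "arm_command", "arguments": {
  "targets": [
    [-0.86,-1,0,0,100],
    [-0.86,-1,0,0,100],
    [-0.86,-1,0,0,100],
    [-0.86,-1,0,0,100],
    [-0.86,-1,0,0,100],
    [-0.86,-1,0,0,100],
    [-0.86,-1,0,0,100],
    [-0.86,-1,0,0,100]
  ]
}}

```text
time: 2.1
ee_pos: [0.4348, -0.0484, 0.2224]
tcp_rot: [180.0, -0.0, 154.4]
ft_force: [0.6, 0.7, -0.6]
finger_gap: 0.0871
grip_force: 0.0
```

Call:
{"name": "arm_command", "arguments": {
  "targets": [
    [-0.8,-0.92,0,0,100],
    [-0.8,-0.92,0,0,100],
    [-0.8,-0.92,0,0,100],
    [-0.8,-0.92,0,0,100],
    [-0.8,-0.92,0,0,100],
    [0,0,0,0,100],
    [0,0,0,0,100],
    [0,0,0,0,100]
  ]
}}

```text
time: 2.77
ee_pos: [0.4666, -0.1639, 0.2221]
tcp_rot: [180.0, -0.1, 154.4]
ft_force: [0.0, -0.2, 0.5]
finger_gap: 0.087
grip_force: 0.0
```

```bash
python3 - <<'E'
from station import manip
from h import *
import pickle
s=manip.state();c=manip.read_camera("wrist");pickle.dump((s,c),open('w1.pkl','wb'))
print(s["time"],s["ee_pos"],s["tcp_rot"],s["q"].round(1))
cv2.imwrite('pics/w1.png',c["frame"][:,:,::-1]);print(c["T_tool_cam"].round(3).tolist())
E
```

```text
2.7667 [ 0.46661529 -0.16388073  0.22205317] [ 1.79966172e+02 -1.24511939e-01  1.54438597e+02] [-32.3  20.3 100.4   0.   59.4 -96.8]
[[0.001, -0.965, -0.262, 0.071], [1.0, 0.001, 0.001, 0.001], [-0.0, -0.262, 0.965, -0.163], [0.0, 0.0, 0.0, 1.0]]
```

View pics/w1.png

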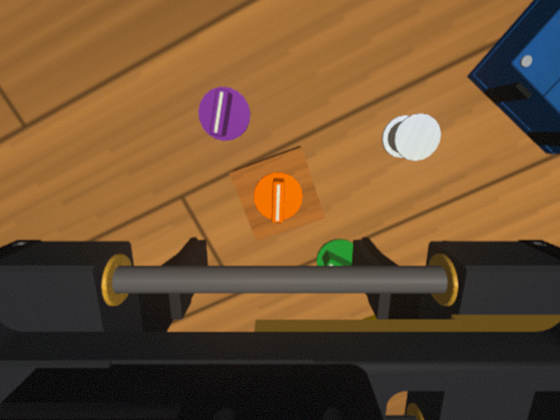

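The wrist view shows the orange plug at (279,197) with its bar almost along the tool x, purple at (224,113) and green at (340,258). Next I'll refine the position and bar angle.

```bash
python3 - <<'E'
import pickle
from h import *
s,c=pickle.load(open('w1.pkl','rb'));V=np.linalg.inv(toolT(s)@c["T_tool_cam"]);f=c["frame"]
m=mask(f,(3,170,120),(16,255,255),(240,165,320,230))
m2=mask(f,(0,0,200),(30,150,255),(260,170,300,230))
P=lambda m:np.argwhere(m)[:,::-1]
n,l,st,ce=cv2.connectedComponentsWithStats(m);k=1+st[1:,4].argmax();p=P(l==k)
(u,v),r=cv2.minEnclosingCircle(p.astype(np.float32));g=ray(c,(u,v),.047,V)[0];print(u,v,r,'flange',g)
e=cv2.fitEllipse(cv2.convexHull(p.astype(np.int32)));print(e,ray(c,e[0],.047,V))
pt=ray(c,P(m2),.077,V);print('bar',len(pt),pt.mean(0),pca(pt), (pt[:,:2].max(0)+pt[:,:2].min(0))/2)
E
```

```text
279.5 198.0 49.00265121459961 flange [ 0.47237262 -0.16495474  0.047     ]
((281.0223693847656, 196.11000061035156), (75.63512420654297, 109.63414001464844), 93.65149688720703) [[ 0.47107967 -0.16234228  0.047     ]]
bar 115 [ 0.46988033 -0.1663328   0.077     ] (np.float64(152.6586774895476), array([0.00112048, 0.01091225])) [ 0.46986074 -0.16612269]
```

Call:
{"name": "arm_command", "arguments": {
  "targets": [
    [-0.19,-0.06,1,0.26,100],
    [0,0,1,0,100],
    [0,0,1,0,100],
    [0,0,1,0,100],
    [0,0,1,0,100],
    [0,0,1,0,100],
    [0,0,0.6,0,100],
    [0,0,0.4,0,100]
  ]
}}

```text
time: 3.48
ee_pos: [0.4692, -0.1656, 0.0813]
tcp_rot: [180.0, -0.2, 153.2]
ft_force: [0.3, 0.7, 0.7]
finger_gap: 0.0873
grip_force: 0.0
```

Call:
{"name": "arm_command", "arguments": {
  "targets": [
    [0,0,0.5,0,100],
    [0,0,0.5,0,100],
    [0,0,0.4,0,100],
    [0,0,0.2,0,100],
    [0,0,0,0,100],
    [0,0,0,0,20],
    [0,0,0,0,0],
    [0,0,0,0,0]
  ],
  "force": 25
}}

```text
time: 4.15
ee_pos: [0.4707, -0.1677, 0.051]
tcp_rot: [-180.0, 0.1, 153.2]
ft_force: [0.3, -0.3, 0.3]
finger_gap: 0.0742
grip_force: 0.0
```

Call:
{"name": "arm_command", "arguments": {
  "targets": [
    [0,0,0,0,0],
    [0,0,0,0,0],
    [0,0,0,0,0],
    [0,0,0,0,0],
    [0,0,0,0,0],
    [0,0,0,0,0],
    [0,0,0,0,0],
    [0,0,0,0,0]
  ]
}}

```text
time: 4.82
ee_pos: [0.4704, -0.1674, 0.0505]
tcp_rot: [180.0, -0.0, 153.2]
ft_force: [-0.4, 0.0, 0.5]
finger_gap: 0.022
grip_force: 0.0
```

Call:
{"name": "arm_command", "arguments": {
  "targets": [
    [0,0,0,0,0],
    [0,0,0,0,0],
    [0,0,0,0,0],
    [0,0,0,0,0],
    [0,0,-0.1,0,0],
    [0,0,-0.3,0,0],
    [0,0,-0.5,0,0],
    [0,0,-0.7,0,0]
  ]
}}

```text
time: 5.48
ee_pos: [0.4697, -0.167, 0.0828]
tcp_rot: [180.0, -0.1, 153.2]
ft_force: [-0.8, -0.7, -0.7]
finger_gap: 0.0132
grip_force: 25.0
```

Call:
{"name": "arm_command", "arguments": {
  "targets": [
    [0,0,-0.8,0,0],
    [0,0,-0.8,0,0],
    [0,0,-0.8,0,0],
    [0,0,-0.8,0,0],
    [0,0,-0.8,0,0],
    [0,0,-0.8,0,0],
    [0,0,-0.6,0,0],
    [0,0,0,0,0]
  ]
}}

```text
time: 6.15
ee_pos: [0.4717, -0.1682, 0.1937]
tcp_rot: [-180.0, 0.4, 153.2]
ft_force: [1.0, -1.3, -1.1]
finger_gap: 0.0129
grip_force: 25.0
```

Call:
{"name": "arm_command", "arguments": {
  "targets": [
    [0.45,1,0,0,0],
    [0.45,1,0,0,0],
    [0.45,1,0,0,0],
    [0.45,1,0,0,0],
    [0.45,1,0,0,0],
    [0.45,1,0,0,0],
    [0.45,1,0,0,0],
    [0.45,1,0,0,0]
  ]
}}

```text
time: 6.82
ee_pos: [0.4777, 0.0091, 0.1903]
tcp_rot: [-180.0, -0.1, 153.1]
ft_force: [0.8, 0.1, -2.2]
finger_gap: 0.013
grip_force: 25.0
```

Call:
{"name": "arm_command", "arguments": {
  "targets": [
    [0,0,0,1,0],
    [0,0,0,1,0],
    [0,0,0,1,0],
    [0,0,0,1,0],
    [0,0,0,1,0],
    [0,0,0,1,0],
    [0,0,0,1,0],
    [0,0,0,1,0]
  ]
}}

```text
time: 7.48
ee_pos: [0.4777, 0.008, 0.1902]
tcp_rot: [-179.9, -0.0, 112.9]
ft_force: [0.0, -0.5, -1.1]
finger_gap: 0.0128
grip_force: 25.0
```

Call:
{"name": "arm_command", "arguments": {
  "targets": [
    [0,0,0,1,0],
    [0,0,0,1,0],
    [0,0,0,1,0],
    [0,0,0,1,0],
    [0,0,0,1,0],
    [0,0,0,1,0],
    [0,0,0,1,0],
    [0,0,0,1,0]
  ]
}}

```text
time: 8.15
ee_pos: [0.4777, 0.008, 0.1902]
tcp_rot: [-179.9, 0.0, 72.9]
ft_force: [-0.1, 0.4, -1.0]
finger_gap: 0.0129
grip_force: 25.0
```

Call:
{"name": "arm_command", "arguments": {
  "targets": [
    [0,0,0,1,0],
    [0,0,0,1,0],
    [0,0,0,1,0],
    [0,0,0,1,0],
    [0,0,0,1,0],
    [0,0,0,1,0],
    [0,0,0,1,0],
    [0,0,0,1,0]
  ]
}}

```text
time: 8.82
ee_pos: [0.4777, 0.008, 0.1902]
tcp_rot: [-180.0, 0.0, 32.9]
ft_force: [-0.8, -0.2, -1.4]
finger_gap: 0.0128
grip_force: 25.0
```

Call:
{"name": "arm_command", "arguments": {
  "targets": [
    [0,0,0,1,0],
    [0,0,0,0.4,0],
    [0,0,0,0,0],
    [0,0,0,0,0],
    [0,0,0,0,0],
    [0,0,0,0,0],
    [0,0,0,0,0],
    [0,0,0,0,0]
  ]
}}

```text
time: 9.48
ee_pos: [0.4783, 0.0079, 0.1905]
tcp_rot: [-180.0, 0.0, 26.2]
ft_force: [0.0, 0.3, -0.9]
finger_gap: 0.0129
grip_force: 25.0
```

```bash
python3 - <<'E'
from station import manip
from h import *
import pickle
s=manip.state();c=manip.read_camera("wrist");t=manip.read_camera("top");z=manip.read_camera("scene");pickle.dump((s,c,t,z),open('w2.pkl','wb'))
print(s["time"],s["ee_pos"],s["tcp_rot"],s["q"].round(1))
a=t["frame"][200:330,150:350]
cv2.imwrite('pics/w2.png',np.vstack([c["frame"][:,:,::-1][:330],cv2.resize(a,(410,266))[:,:,::-1].copy() if 0 else np.hstack([cv2.resize(a,(410,266)),np.zeros((266,150,3),np.uint8)])[:,:,::-1]]))
E
```

```text
9.4833 [0.47831895 0.00787184 0.19052189] [-1.79997029e+02  3.04918262e-03  2.61683684e+01] [-12.5  21.7 104.7   0.   53.6  51.4]
```

View pics/w2.png

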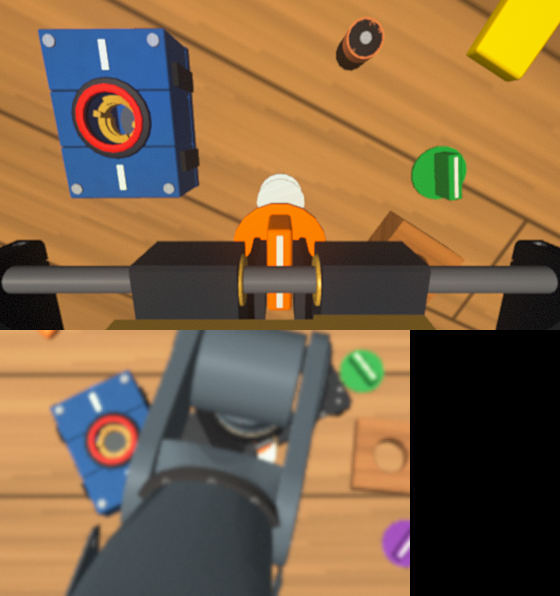

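The wrist view shows the port ring at (111,116) with marks at (103,54) and (122,177), and the held plug's flange arc around (280,215). I'll measure both with this one camera.

```bash
python3 - <<'E'
import pickle
from h import *
from scipy.optimize import least_squares
s,c,t,zc=pickle.load(open('w2.pkl','rb'));T=toolT(s);V=np.linalg.inv(T@c["T_tool_cam"]);f=c["frame"]
P=lambda m:np.argwhere(m)[:,::-1]
def circ(p,r=None):
    if r: return least_squares(lambda q:np.hypot(p[:,0]-q[0],p[:,1]-q[1])-r,p[:,:2].mean(0),loss='soft_l1',f_scale=.0005).x
    q=least_squares(lambda q:np.hypot(p[:,0]-q[0],p[:,1]-q[1])-q[2],[*p[:,:2].mean(0),.03],loss='soft_l1',f_scale=.0005);return q.x
def red(f,roi):return mask(f,(0,170,100),(5,255,255),roi)|mask(f,(172,170,100),(180,255,255),roi)
def port(c,V,roi):
    m=red(c["frame"],roi);cs,h=cv2.findContours(m,cv2.RETR_CCOMP,cv2.CHAIN_APPROX_NONE)
    for k in sorted(cs,key=len)[-2:]:
        p=ray(c,k[:,0],.078,V);print('ring',len(k),circ(p))
port(c,V,(50,60,170,170));port(t,None,(180,225,235,285)); 
z0=pickle.load(open('scene.pkl','rb'));port(z0,None,(340,200,395,245))
w=mask(f,(0,0,170),(180,70,255),(90,30,135,200));n,l,st,ce=cv2.connectedComponentsWithStats(w)
pts=[ray(c,ce[k],.0705,V)[0] for k in range(1,n) if st[k,4]>60];print('marks',pts,st[1:,4]);d=pts[1]-pts[0];print(np.degrees(np.arctan2(-d[1],-d[0])),(pts[0]+pts[1])/2)
# plug in hand
m=mask(f,(5,200,100),(20,255,255),(225,195,335,245));n,l,st,ce=cv2.connectedComponentsWithStats(m);m=l==1+st[1:,4].argmax()
arc=np.array([[u,np.argwhere(m[:,u])[0,0]] for u in range(238,323) if m[:,u].any()])
for z in (.182,.187):
    g=ray(c,arc,z,V);q=circ(g,.029);L=T[:3,:3].T@(np.r_[q,z]-T[:3,3]);print('flange',z,q,'in tool',L,'free r',circ(g))
b=mask(f,(0,0,200),(30,150,255),(265,225,295,330));pb=P(b);pt=ray(c,pb,.217,V);print('bar',pb[:,1].min(),pb[:,1].max(),len(pb),pca(pt),(T[:3,:3].T@(pt.mean(0)-T[:3,3])))
E
```

```text
ring 153 [0.48564857 0.18202813 0.02317422]
ring 191 [0.48524049 0.182565   0.02943174]
ring 54 [0.48309515 0.18020985 0.02451042]
ring 65 [0.48438011 0.18172744 0.02890989]
ring 52 [0.48569438 0.18421955 0.02326134]
ring 68 [0.48502038 0.18400316 0.02967969]
marks [array([0.53351811, 0.20760224, 0.0705    ]), array([0.43664783, 0.15927978, 0.0705    ])] [240 176]
26.511712741979043 [0.48508297 0.18344101 0.0705    ]
flange 0.182 [0.47958944 0.00863522] in tool [ 0.00147738 -0.0001244   0.00852181] free r [0.47824816 0.00802111 0.03029523]
flange 0.187 [0.48058243 0.00914991] in tool [ 0.00259531 -0.00014867  0.00352176] free r [0.48015662 0.00895538 0.02941105]
bar 235 307 307 (np.float64(-153.73818953354498), array([0.00102864, 0.0138258 ])) [ 0.00592761 -0.00012927 -0.02647842]
```

Call:
{"name": "arm_command", "arguments": {
  "targets": [
    [0.53,-1,0,0,0],
    [0.53,-1,0,0,0],
    [0.53,-1,0,0,0],
    [0.53,-1,0,0,0],
    [0.53,-1,0,0,0],
    [0.53,-1,0,0,0],
    [0.53,-1,0,0,0],
    [0.38,-0.68,0,0,0]
  ]
}}

```text
time: 10.3
ee_pos: [0.4839, 0.1837, 0.1905]
tcp_rot: [-180.0, -0.0, 26.2]
ft_force: [-0.2, -0.3, -1.7]
finger_gap: 0.0126
grip_force: 25.0
```

Call:
{"name": "arm_command", "arguments": {
  "targets": [
    [0,0,0.3,0,0],
    [0,0,0.5,0,0],
    [0,0,0.5,0,0],
    [0,0,0.5,0,0],
    [0,0,0.5,0,0],
    [0,0,0.2,0,0],
    [0,0,0,0,0],
    [0,0,0,0,0]
  ]
}}

```text
time: 10.97
ee_pos: [0.484, 0.1814, 0.1401]
tcp_rot: [-180.0, 0.1, 26.1]
ft_force: [0.2, 0.0, -1.7]
finger_gap: 0.0128
grip_force: 25.0
```

```bash
python3 - <<'E'
from station import manip
from h import *
import pickle
s=manip.state();c=manip.read_camera("wrist");z=manip.read_camera("scene");pickle.dump((s,c,z),open('w3.pkl','wb'))
print(s["time"],s["ee_pos"],s["tcp_rot"],s["q"].round(1),s["ft_force"])
cv2.imwrite('pics/w3.png',np.hstack([cv2.resize(c["frame"][100:400,150:400],(400,480)),cv2.resize(z["frame"][140:260,320:420],(400,480))])[:,:,::-1])
E
```

```text
10.9667 [0.48402934 0.18137672 0.14007187] [-1.79984873e+02  5.28920033e-02  2.61168462e+01] [  8.1  28.9 102.1  -0.   49.   72. ] [ 0.15443267  0.02007741 -1.67447065]
```

View pics/w3.png

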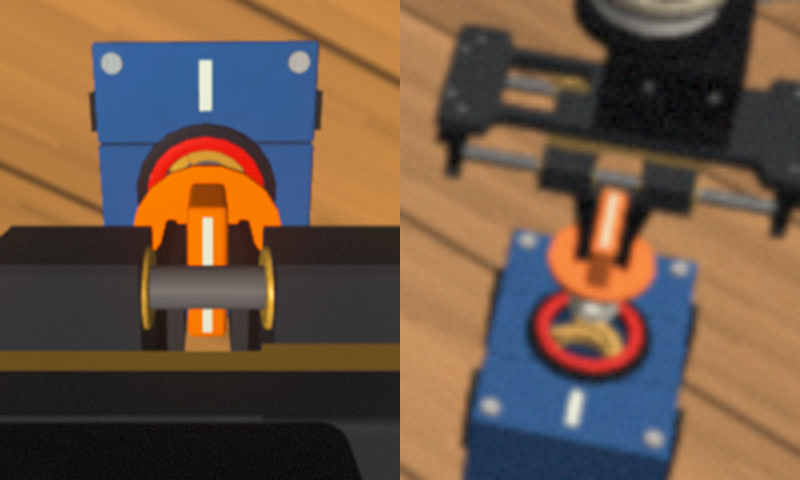

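The wrist and scene views agree: the plug is centred above the ring, with its bar in line with the white mark at about (205,85). I'll lower it gently, watching the force.

Call:
{"name": "arm_command", "arguments": {
  "targets": [
    [0,0,0.2,0,0],
    [0,0,0.2,0,0],
    [0,0,0.2,0,0],
    [0,0,0.2,0,0],
    [0,0,0.2,0,0],
    [0,0,0.2,0,0],
    [0,0,0.1,0,0],
    [0,0,0,0,0]
  ],
  "force": 12
}}

```text
time: 11.73
ee_pos: [0.4837, 0.1818, 0.1139]
tcp_rot: [-180.0, 0.1, 26.2]
ft_force: [0.4, 1.0, -1.6]
finger_gap: 0.0131
grip_force: 12.0
```

Call:
{"name": "arm_command", "arguments": {
  "targets": [
    [0,0,0.1,0,0],
    [0,0,0.1,0,0],
    [0,0,0.1,0,0],
    [0,0,0.1,0,0],
    [0,0,0,0,0],
    [0,0,0,0,0],
    [0,0,0,0,0],
    [0,0,0,0,0]
  ]
}}

```text
time: 12.4
ee_pos: [0.4842, 0.1818, 0.1066]
tcp_rot: [180.0, -0.0, 26.2]
ft_force: [-0.8, -0.6, -1.0]
finger_gap: 0.0132
grip_force: 12.0
```

Call:
{"name": "arm_command", "arguments": {
  "targets": [
    [0,0,0.1,0,0],
    [0,0,0.1,0,0],
    [0,0,0.1,0,0],
    [0,0,0.05,0,0],
    [0,0,0.05,0,0],
    [0,0,0,0,0],
    [0,0,0,0,0],
    [0,0,0,0,0]
  ]
}}

```text
time: 13.07
ee_pos: [0.4837, 0.1818, 0.0984]
tcp_rot: [-180.0, 0.0, 26.2]
ft_force: [-1.5, 0.7, -1.5]
finger_gap: 0.0129
grip_force: 12.0
```

```bash
python3 -c "
from station import manip;s=manip.state();print(s['ee_pos'],s['ft_force'],s['ft_torque'])"
```

```text
[0.48374849 0.18177015 0.09843055] [-1.47775739  0.73704655 -1.51023288] [-0.17721667  0.35163885  0.02813876]
```

Call:
{"name": "arm_command", "arguments": {
  "targets": [
    [0,0,0.05,0,0],
    [0,0,0.05,0,0],
    [0,0,0.05,0,0],
    [0,0,0,0,0],
    [0,0,0,0,0],
    [0,0,0,0,0],
    [0,0,0,0,0],
    [0,0,0,0,0]
  ]
}}

```text
time: 13.73
ee_pos: [0.4838, 0.1818, 0.0955]
tcp_rot: [-180.0, 0.0, 26.2]
ft_force: [-1.8, -0.2, -2.0]
finger_gap: 0.013
grip_force: 12.0
```

Call:
{"name": "arm_command", "arguments": {
  "targets": [
    [0,0,0.05,0,0],
    [0,0,0.05,0,0],
    [0,0,0.05,0,0],
    [0,0,0,0,0],
    [0,0,0,0,0],
    [0,0,0,0,0],
    [0,0,0,0,0],
    [0,0,0,0,0]
  ]
}}

```text
time: 14.4
ee_pos: [0.4843, 0.182, 0.0936]
tcp_rot: [180.0, -0.1, 26.2]
ft_force: [-3.1, -0.5, 6.5]
finger_gap: 0.0131
grip_force: 12.0
```

Call:
{"name": "arm_command", "arguments": {
  "targets": [
    [0,0,0,0,0],
    [0,0,0,0,17],
    [0,0,0,0,17],
    [0,0,0,0,17],
    [0,0,0,0,17],
    [0,0,-0.1,0,17],
    [0,0,-0.15,0,17],
    [0,0,0,0,17]
  ]
}}

```text
time: 15.07
ee_pos: [0.4846, 0.1819, 0.098]
tcp_rot: [180.0, -0.1, 26.2]
ft_force: [-0.5, -0.0, 0.0]
finger_gap: 0.0147
grip_force: 0.0
```

```bash
python3 - <<'E'
from station import manip
from h import *
s=manip.state();print(s["ee_pos"],s["ft_force"],s["ft_torque"],s["finger_gap"])
c=manip.read_camera("wrist");z=manip.read_camera("scene")
cv2.imwrite('pics/w4.png',np.hstack([cv2.resize(c["frame"][100:400,150:400],(400,480)),cv2.resize(z["frame"][140:260,320:420],(400,480))])[:,:,::-1])
E
```

```text
[0.48456691 0.18187966 0.09801966] [-0.4571371  -0.01959047  0.0474461 ] [-0.06212114  0.14026402  0.02501041] 0.014704109632499244
```

View pics/w4.png

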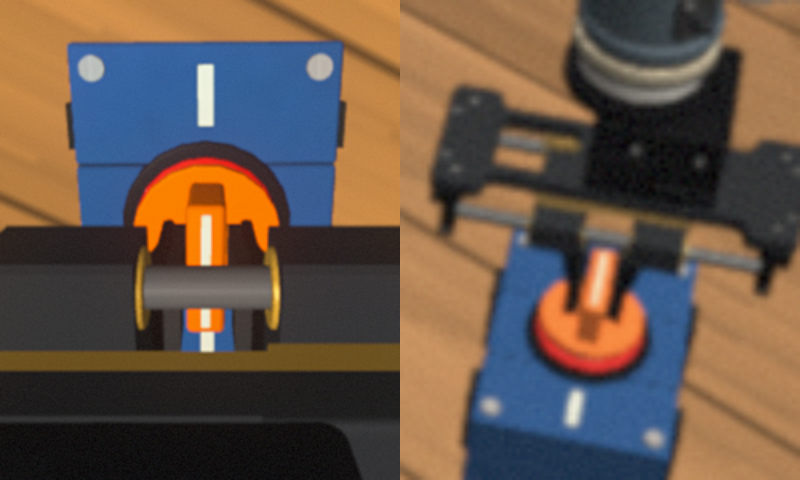

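The plug stands upright in the port on the ridges. The flange is a few mm above the seal and the bar is along the marks. I'll turn it backward with a loose grip, tracking height and bar yaw from the wrist depth image.

```bash
cat > probe.py <<'E'
from station import manip
from h import *
s=manip.state();c=manip.read_camera("wrist");T=toolT(s);V=np.linalg.inv(T@c["T_tool_cam"]);f=c["frame"];D=c["depth"]
b=mask(f,(0,0,190),(30,150,255),(262,200,300,335));n,l,st,ce=cv2.connectedComponentsWithStats(b)
k=1+np.argsort(-st[1:,4])[:2];out=[]
for i in k:
    p=np.argwhere(l==i);d=D[p[:,0],p[:,1]];X=np.c_[(p[:,1]-c["cx"])/c["fx"]*d,(p[:,0]-c["cy"])/c["fy"]*d,d,np.ones(len(d))]@np.linalg.inv(V).T
    out+= [(st[i,4],np.median(X[:,2]).round(4))]
    q=X[abs(X[:,2]-np.median(X[:,2]))<.004]
    if len(q)>20:out.append((q[:,:2].mean(0).round(4),pca(q)[0].round(1)))
print(out)
# flange: orange pixels by depth
m=mask(f,(3,170,90),(20,255,255),(200,150,360,260));p=np.argwhere(m);d=D[p[:,0],p[:,1]]
X=np.c_[(p[:,1]-c["cx"])/c["fx"]*d,(p[:,0]-c["cy"])/c["fy"]*d,d,np.ones(len(d))]@np.linalg.inv(V).T
h=X[:,2];h=h[(h>.07)&(h<.105)];hh,e=np.histogram(h,np.arange(.07,.105,.001));j=hh.argmax();print('flange top',np.median(h[abs(h-e[j]-.0005)<.0015]).round(4),len(h))
print(s["time"],s["ee_pos"].round(4),s["tcp_rot"][2].round(1),'F',s["ft_force"].round(1),'M',s["ft_torque"].round(3),s["finger_gap"].round(4),s["grip_force"],'q6',s["q"][5].round(0))
E
python3 probe.py
```

```text
[(np.int32(191), np.float64(0.1217)), (array([0.4969, 0.1885]), np.float64(-153.7)), (np.int32(105), np.float64(0.0717)), (array([0.4324, 0.1561]), np.float64(-154.4))]
flange top 0.0912 2492Traceback (most recent call last):
  File "probe.py", line 16, in <module>
    print(s["time"],s["ee_pos"].round(4),s["tcp_rot"][2].round(1),'F',s["ft_force"].round(1),'M',s["ft_torque"].round(3),s["finger_gap"].round(4),s["grip_force"],'q6',s["q"][5].round(0))
                                                                                                                         ^^^^^^^^^^^^^^^^^^^^^
AttributeError: 'float' object has no attribute 'round'
```

Call:
{"name": "arm_command", "arguments": {
  "targets": [
    [0.04,0,0,-0.5,17],
    [0,0,0,-0.5,17],
    [0,0,0,-0.5,17],
    [0,0,0,-0.5,17],
    [0,0,0,-0.5,17],
    [0,0,0,-0.5,17],
    [0,0,0,0,17],
    [0,0,0,0,17]
  ]
}}

```text
time: 15.88
ee_pos: [0.4848, 0.1822, 0.0975]
tcp_rot: [180.0, -0.0, 41.1]
ft_force: [0.0, 0.5, 0.3]
finger_gap: 0.015
grip_force: 0.2
```

```bash
python3 probe.py
```

```text
[(np.int32(199), np.float64(0.1223)), (array([0.4962, 0.1902]), np.float64(-145.0)), (np.int32(87), np.float64(0.1225)), (array([0.4734, 0.1736]), np.float64(-147.3))]
flange top 0.0918 2436Traceback (most recent call last):
  File "probe.py", line 16, in <module>
    print(s["time"],s["ee_pos"].round(4),s["tcp_rot"][2].round(1),'F',s["ft_force"].round(1),'M',s["ft_torque"].round(3),s["finger_gap"].round(4),s["grip_force"],'q6',s["q"][5].round(0))
                                                                                                                         ^^^^^^^^^^^^^^^^^^^^^
AttributeError: 'float' object has no attribute 'round'
```

Call:
{"name": "arm_command", "arguments": {
  "targets": [
    [0,0,0,-0.5,17],
    [0,0,0,-0.5,17],
    [0,0,0,-0.5,17],
    [0,0,0,-0.5,17],
    [0,0,0,0,17],
    [0,0,0,0,17],
    [0,0,0,0,17],
    [0,0,0,0,17]
  ]
}}

```text
time: 16.6
ee_pos: [0.4848, 0.1822, 0.0975]
tcp_rot: [-180.0, 0.0, 51.1]
ft_force: [-0.2, -0.0, 0.6]
finger_gap: 0.0149
grip_force: 0.3
```

```bash
python3 probe.py
```

```text
[(np.int32(199), np.float64(0.1229)), (array([0.495 , 0.1922]), np.float64(45.1)), (np.int32(91), np.float64(0.1231)), (array([0.4751, 0.1716]), np.float64(-135.1))]
flange top 0.0924 2433Traceback (most recent call last):
  File "probe.py", line 16, in <module>
    print(s["time"],s["ee_pos"].round(4),s["tcp_rot"][2].round(1),'F',s["ft_force"].round(1),'M',s["ft_torque"].round(3),s["finger_gap"].round(4),s["grip_force"],'q6',s["q"][5].round(0))
                                                                                                                         ^^^^^^^^^^^^^^^^^^^^^
AttributeError: 'float' object has no attribute 'round'
```

```bash
sed -i 's/s\["finger_gap"\].round(4)/s["finger_gap"]/' probe.py
```

Call:
{"name": "arm_command", "arguments": {
  "targets": [
    [0,0,0,-0.4,17],
    [0,0,0,-0.4,17],
    [0,0,0,-0.4,17],
    [0,0,0,-0.4,17],
    [0,0,0,-0.4,17],
    [0,0,0,0,17],
    [0,0,0,0,17],
    [0,0,0,0,17]
  ]
}}

```text
time: 17.32
ee_pos: [0.4848, 0.1822, 0.0975]
tcp_rot: [180.0, -0.0, 61.1]
ft_force: [-0.0, -0.4, 1.3]
finger_gap: 0.0146
grip_force: 0.5
```

```bash
python3 probe.py
```

```text
[(np.int32(197), np.float64(0.1235)), (array([0.4933, 0.1936]), np.float64(55.4)), (np.int32(93), np.float64(0.1238)), (array([0.4774, 0.1704]), np.float64(55.2))]
flange top 0.0931 2418
17.3167 [0.4848 0.1822 0.0975] 61.1 F [-0.  -0.4  1.3] M [-0.085  0.077 -0.071] 0.014648236547684391 0.4578844523712178 q6 37.0
```

Call:
{"name": "arm_command", "arguments": {
  "targets": [
    [0,0,0,-0.4,17],
    [0,0,0,-0.4,17],
    [0,0,0,-0.4,17],
    [0,0,0,-0.4,17],
    [0,0,0,-0.4,17],
    [0,0,0,0,17],
    [0,0,0,0,17],
    [0,0,0,0,17]
  ]
}}

```text
time: 18.03
ee_pos: [0.4846, 0.1821, 0.0975]
tcp_rot: [-180.0, 0.0, 71.1]
ft_force: [-0.4, -1.1, -0.2]
finger_gap: 0.0149
grip_force: 0.6
```

```bash
python3 probe.py
```

```text
[(np.int32(191), np.float64(0.1239)), (array([0.4909, 0.1946]), np.float64(65.4)), (np.int32(104), np.float64(0.1238)), (array([0.4794, 0.1687]), np.float64(65.4))]
flange top 0.0935 2415
18.0333 [0.4846 0.1821 0.0975] 71.1 F [-0.4 -1.1 -0.2] M [-0.152  0.053  0.005] 0.014910785103893962 0.5671800018899376 q6 27.0
```

Call:
{"name": "arm_command", "arguments": {
  "targets": [
    [0,0,0,-0.4,17],
    [0,0,0,-0.4,17],
    [0,0,0,-0.4,17],
    [0,0,0,-0.4,17],
    [0,0,0,0,17],
    [0,0,0,0,17],
    [0,0,0,0,17],
    [0,0,0,0,17]
  ]
}}

```text
time: 18.75
ee_pos: [0.4848, 0.1822, 0.0975]
tcp_rot: [-180.0, -0.0, 79.1]
ft_force: [-0.2, 0.7, 0.3]
finger_gap: 0.0147
grip_force: 0.4
```

```bash
python3 probe.py
```

```text
[(np.int32(225), np.float64(0.1157)), (array([0.4891, 0.1937]), np.float64(73.3)), (np.int32(37), np.float64(0.1163)), (array([0.4812, 0.1662]), np.float64(57.5))]
flange top 0.0853 2655
18.75 [0.4848 0.1822 0.0975] 79.1 F [-0.2  0.7  0.3] M [-0.096  0.088 -0.038] 0.014654684219748781 0.43547845270950347 q6 19.0
```

Call:
{"name": "arm_command", "arguments": {
  "targets": [
    [0,0,0,-0.4,17],
    [0,0,0,-0.4,17],
    [0,0,0,-0.4,17],
    [0,0,0,-0.4,17],
    [0,0,0,0,17],
    [0,0,0,0,17],
    [0,0,0,0,17],
    [0,0,0,0,17]
  ]
}}

```text
time: 19.47
ee_pos: [0.4847, 0.1822, 0.0977]
tcp_rot: [-180.0, -0.0, 87.1]
ft_force: [-1.5, -0.9, 3.6]
finger_gap: 0.0146
grip_force: 11.5
```

```bash
python3 probe.py
```

```text
[(np.int32(228), np.float64(0.1161)), (array([0.4881, 0.1941]), np.float64(78.5)), (np.int32(38), np.float64(0.1164)), (array([0.4825, 0.1657]), np.float64(59.2))]
flange top 0.0856 2687
19.4667 [0.4847 0.1822 0.0977] 87.1 F [-1.5 -0.9  3.6] M [-0.108  0.3   -0.269] 0.014632310335244566 11.532688199076802 q6 11.0
```

The plug dropped into the start at about 73 deg bar yaw, with the top going from 0.1239 to 0.1157. It then touched the dog lightly at 0.27 N m. Now I'll turn it forward, still loose.

Call:
{"name": "arm_command", "arguments": {
  "targets": [
    [0,0,0,0.8,17],
    [0,0,0.1,0.8,17],
    [0,0,0.1,0.8,17],
    [0,0,0.05,0.8,17],
    [0,0,0,0.8,17],
    [0,0,0,0.4,17],
    [0,0,0,0,17],
    [0,0,0,0,17]
  ]
}}

```text
time: 20.18
ee_pos: [0.4849, 0.1822, 0.0923]
tcp_rot: [180.0, 0.0, 65.3]
ft_force: [0.3, -0.5, 0.2]
finger_gap: 0.0147
grip_force: 0.0
```

```bash
python3 probe.py
```

```text
[(np.int32(211), np.float64(0.1156)), (array([0.4903, 0.1947]), np.float64(69.6)), (np.int32(72), np.float64(0.1158)), (array([0.4804, 0.168 ]), np.float64(71.1))]
flange top 0.0851 2599
20.1833 [0.4849 0.1822 0.0923] 65.3 F [ 0.3 -0.5  0.2] M [-0.083  0.082 -0.041] 0.014655439793558765 0.019483158641353526 q6 33.0
```

Call:
{"name": "arm_command", "arguments": {
  "targets": [
    [0,0,0,0.5,17],
    [0,0,0,0.5,17],
    [0,0,0,0.5,17],
    [0,0,0,0.5,17],
    [0,0,0,0,17],
    [0,0,0,0,17],
    [0,0,0,0,17],
    [0,0,0,0,17]
  ]
}}

```text
time: 20.9
ee_pos: [0.4848, 0.1822, 0.0925]
tcp_rot: [180.0, 0.0, 55.2]
ft_force: [0.9, -0.2, 0.4]
finger_gap: 0.0148
grip_force: 0.0
```

```bash
python3 probe.py
```

```text
[(np.int32(216), np.float64(0.1148)), (array([0.4921, 0.1936]), np.float64(59.9)), (np.int32(63), np.float64(0.1151)), (array([0.4778, 0.1688]), np.float64(60.5))]
flange top 0.0844 2598
20.9 [0.4848 0.1822 0.0925] 55.2 F [ 0.9 -0.2  0.4] M [-0.058  0.13  -0.03 ] 0.014784572749314212 0.01270353826686943 q6 43.0
```

Call:
{"name": "arm_command", "arguments": {
  "targets": [
    [0,0,0,0.5,17],
    [0,0,0,0.5,17],
    [0,0,0,0.5,17],
    [0,0,0,0.5,17],
    [0,0,0,0.5,17],
    [0,0,0,0.5,17],
    [0,0,0,0,17],
    [0,0,0,0,17]
  ]
}}

```text
time: 21.62
ee_pos: [0.4848, 0.1822, 0.0925]
tcp_rot: [-180.0, 0.0, 40.2]
ft_force: [-0.3, -0.2, -0.2]
finger_gap: 0.0151
grip_force: 0.0
```

```bash
python3 probe.py
```

```text
[(np.int32(214), np.float64(0.1139)), (array([0.4944, 0.1914]), np.float64(45.1)), (np.int32(59), np.float64(0.114)), (array([0.4742, 0.171 ]), np.float64(48.5))]
flange top 0.0835 2618
21.6167 [0.4848 0.1822 0.0925] 40.2 F [-0.3 -0.2 -0.2] M [-0.051  0.187  0.029] 0.015106384716810894 0.04928398387164634 q6 58.0
```

Call:
{"name": "arm_command", "arguments": {
  "targets": [
    [0,0,0,0.5,17],
    [0,0,0,0.5,17],
    [0,0,0,0.5,17],
    [0,0,0,0.5,17],
    [0,0,0,0,17],
    [0,0,0,0,17],
    [0,0,0,0,17],
    [0,0,0,0,17]
  ]
}}

```text
time: 22.33
ee_pos: [0.4847, 0.1822, 0.0925]
tcp_rot: [-180.0, 0.0, 30.2]
ft_force: [-0.7, 0.2, -0.0]
finger_gap: 0.0151
grip_force: 0.1
```

```bash
python3 probe.py
```

```text
[(np.int32(208), np.float64(0.1137)), (array([0.4955, 0.1896]), np.float64(-144.4)), (np.int32(122), np.float64(0.0716)), (array([0.437 , 0.1586]), np.float64(-151.1))]
flange top 0.0833 2613
22.3333 [0.4847 0.1822 0.0925] 30.2 F [-0.7  0.2 -0. ] M [-0.047  0.181  0.009] 0.015122507203040087 0.1321589148210478 q6 68.0
```

Call:
{"name": "arm_command", "arguments": {
  "targets": [
    [0,0,0,0.5,17],
    [0,0,0,0.5,17],
    [0,0,0,0.5,17],
    [0,0,0,0.5,17],
    [0,0,0,0,17],
    [0,0,0,0,17],
    [0,0,0,0,17],
    [0,0,0,0,17]
  ]
}}

```text
time: 23.05
ee_pos: [0.4849, 0.1822, 0.0926]
tcp_rot: [180.0, -0.0, 20.2]
ft_force: [-0.0, -0.4, 0.4]
finger_gap: 0.0149
grip_force: 0.1
```

```bash
python3 probe.py
```

```text
[(np.int32(206), np.float64(0.1137)), (array([0.4966, 0.1878]), np.float64(-154.5)), (np.int32(118), np.float64(0.0715)), (array([0.4367, 0.1583]), np.float64(-152.1))]
flange top 0.0833 2574
23.05 [0.4849 0.1822 0.0926] 20.2 F [-0.  -0.4  0.4] M [-0.059  0.169  0.027] 0.014943384371166912 0.08802980464679422 q6 78.0
```

Call:
{"name": "arm_command", "arguments": {
  "targets": [
    [0,0,0,0.4,17],
    [0,0,0,0.4,17],
    [0,0,0,0.4,17],
    [0,0,0,0.4,17],
    [0,0,0,0,17],
    [0,0,0,0,17],
    [0,0,0,0,17],
    [0,0,0,0,17]
  ]
}}

```text
time: 23.77
ee_pos: [0.4846, 0.1822, 0.0925]
tcp_rot: [-180.0, 0.0, 12.2]
ft_force: [0.0, 0.7, -1.4]
finger_gap: 0.0147
grip_force: 1.4
```

```bash
python3 probe.py
```

```text
[(np.int32(210), np.float64(0.1135)), (array([0.4968, 0.1865]), np.float64(-161.9)), (np.int32(59), np.float64(0.1137)), (array([0.4698, 0.1776]), np.float64(-162.7))]
flange top 0.0831 2604
23.7667 [0.4846 0.1822 0.0925] 12.2 F [ 0.   0.7 -1.4] M [0.122 0.235 0.056] 0.014678478644680658 1.3902672451513354 q6 86.0
```

Call:
{"name": "arm_command", "arguments": {
  "targets": [
    [0,0,0,0.4,17],
    [0,0,0,0.4,17],
    [0,0,0,0.4,17],
    [0,0,0,0.4,17],
    [0,0,0,0.4,17],
    [0,0,0,0,17],
    [0,0,0,0,17],
    [0,0,0,0,17]
  ]
}}

```text
time: 24.48
ee_pos: [0.4844, 0.1821, 0.0922]
tcp_rot: [180.0, 0.1, 2.2]
ft_force: [0.1, 1.2, -5.6]
finger_gap: 0.0149
grip_force: 4.8
```

```bash
python3 probe.py
```

```text
[(np.int32(203), np.float64(0.113)), (array([0.4971, 0.1845]), np.float64(-171.0)), (np.int32(58), np.float64(0.113)), (array([0.4687, 0.18  ]), np.float64(-168.2))]
flange top 0.0825 2632
24.4833 [0.4844 0.1821 0.0922] 2.2 F [ 0.1  1.2 -5.6] M [0.14  0.171 0.074] 0.014866014402441976 4.8486440686974674 q6 96.0
```

Call:
{"name": "arm_command", "arguments": {
  "targets": [
    [0,0,0,0.4,17],
    [0,0,0,0.4,17],
    [0,0,0,0.4,17],
    [0,0,0,0.4,17],
    [0,0,0,0.4,17],
    [0,0,0,0,17],
    [0,0,0,0,17],
    [0,0,0,0,17]
  ]
}}

```text
time: 25.2
ee_pos: [0.4842, 0.1821, 0.0921]
tcp_rot: [180.0, 0.1, -7.8]
ft_force: [0.5, 0.7, -10.7]
finger_gap: 0.015
grip_force: 9.5
```

```bash
python3 probe.py
```

```text
[(np.int32(174), np.float64(0.1125)), (array([0.4969, 0.1827]), np.float64(-179.7)), (np.int32(54), np.float64(0.1125)), (array([0.4682, 0.1826]), np.float64(179.1))]
flange top 0.0821 2658
25.2 [0.4842 0.1821 0.0921] -7.8 F [  0.5   0.7 -10.7] M [0.178 0.146 0.135] 0.01497441623800776 9.528582540806383 q6 106.0
```

Call:
{"name": "arm_command", "arguments": {
  "targets": [
    [0,0,0,0.4,17],
    [0,0,0,0.4,17],
    [0,0,0,0.2,17],
    [0,0,0,0,17],
    [0,0,0,-0.4,17],
    [0,0,0,-0.4,20],
    [0,0,0,0,30],
    [0,0,0,0,40]
  ]
}}

```text
time: 25.92
ee_pos: [0.4863, 0.1822, 0.0939]
tcp_rot: [-179.9, -0.2, -8.9]
ft_force: [-0.3, 0.2, 0.2]
finger_gap: 0.0244
grip_force: 0.0
```

```bash
python3 probe.py
```

```text
[(np.int32(171), np.float64(0.1121)), (array([0.4971, 0.1821]), np.float64(177.9)), (np.int32(59), np.float64(0.1121)), (array([0.4686, 0.1834]), np.float64(177.1))]
flange top 0.0817 2704
25.9167 [0.4863 0.1822 0.0939] -8.9 F [-0.3  0.2  0.2] M [-0.094  0.164 -0.004] 0.024360477396247054 0.0 q6 107.0
```

Call:
{"name": "arm_command", "arguments": {
  "targets": [
    [0,0,0,0,40],
    [0,0,-0.3,0,40],
    [0,0,-0.6,0,40],
    [0,0,-1,0,40],
    [0,0,-1,0,40],
    [0,0,-1,0,40],
    [0,0,-0.6,0,40],
    [0,0,0,0,40]
  ]
}}

```text
time: 26.63
ee_pos: [0.4869, 0.1825, 0.1858]
tcp_rot: [-179.9, -0.4, -8.8]
ft_force: [1.7, -0.1, 0.5]
finger_gap: 0.0351
grip_force: 0.0
```

```bash
python3 probe.py; python3 - <<'E'
from station import manip
from h import *
c=manip.read_camera("wrist");z=manip.read_camera("scene")
cv2.imwrite('pics/w5.png',np.hstack([cv2.resize(c["frame"][50:350,150:400],(400,480)),cv2.resize(z["frame"][140:260,320:420],(400,480))])[:,:,::-1])
E
```

```text
[(np.int32(141), np.float64(0.1122)), (array([0.4854, 0.1827]), np.float64(177.3)), (np.int32(2), np.float64(0.1119))]
flange top 0.0817 2216
26.6333 [0.4869 0.1825 0.1858] -8.8 F [ 1.7 -0.1  0.5] M [-0.037  0.169 -0.043] 0.03505885081808314 0.0 q6 107.0
```

View pics/w5.png

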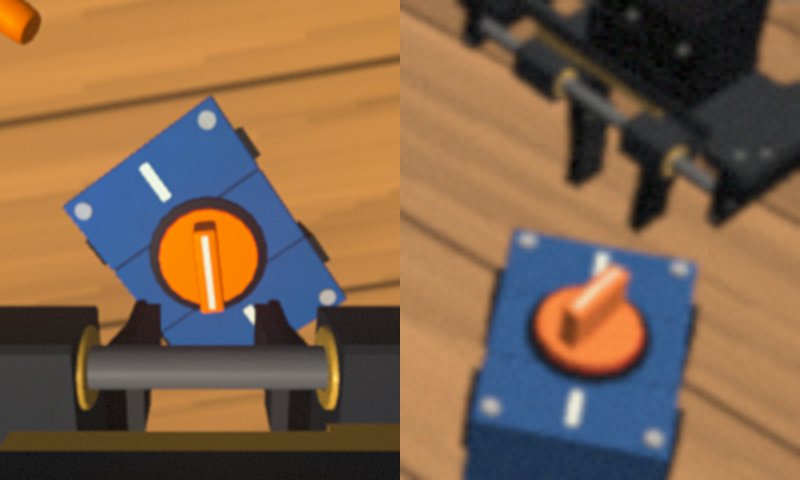

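The plug at (208,257) sits level and centred on the seal. It has been let go and its height and yaw are unchanged, so I'll hand the job in.

```bash
python3 -c "
from station import manip;print(manip.sign_off())"
```

```text
the job is handed in; nothing more can be done
None
```

The orange plug is screwed into the port, pressing the seal about 1.6 mm down by the wrist camera; it held its position after I let go, and I handed the job in at about 27 s (no verdict shown).

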